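# Dip the vacuum pump's oil gauge and present it for reading

### The arm

A 6-joint arm with a two-finger parallel gripper is mounted at the origin on a cart in front of the work surface, level with it; the furniture and walls round the work are solid. World frame = base frame: x ahead of the robot, y to its left, z up, the work surface at z = 0. Lengths are in mm, angles in degrees, forces in N, time in s.
With the tool pointing down it reaches from about 300 to 850 mm from the base axis. Payload 4.2 kg.
Tool frame: the origin (TCP) lies on the centre line of the jaws, within the pads' length; the fingertips stand 11 mm ahead of it and the grasp point (between the pads) lies 8 mm behind it; z points along the fingers, y is the direction in which the jaws open and shut (so a half turn about z gives the same grasp; the last joint's range is limited). The gripper opens to 91 mm and grips with 3 to 60 N. Pads are 32 mm wide; open, the fingers measure 118 mm over their backs; the gripper's body (76 mm by 178 mm) begins 60 mm behind the grasp point.
Start: joints at [71.448, 18.312, 89.639, -0, 72.044, -1.146], TCP at [172.012, 548.684, 224.976] pointing down, gripper open.
Joint ranges: [-177.97, 177.97], [-48.28, 115.42], [12.27, 149.76], [-77.06, 257.06], [2.81, 150.46], [-146.56, 146.56]. Speed limits (degrees/s): [147.25, 147.25, 180, 180, 180, 180].

### API

Orientations are given as [roll, pitch, yaw] about the fixed x, y, z axes, in that order (R = Rz(yaw) Ry(pitch) Rx(roll)).
In Python, from workcell import env, grab_frame gives the robot as it stands. The module is installed in compiled form; this text tells all that it offers.
- The arm moves only by the tool arm_command, never from a script. Its argument "series" is one flat list of numbers, 6 for each row, row after row: the shift along the world's x, y, z each as a share of 400 mm, from -1 to 1, then the turn, a rotation vector about the world's x, y, z each as a share of 45 degrees, from -1 to 1. A call has 1 to 20 rows; each row shifts and turns the commanded pose from where the row before left it; what a row does not reach is not made up. A row lasts 1/12 s, in which the tool goes at most 41.7 mm and 7.16 degrees, less where a joint would pass 70% of its speed; a pose out of reach is approached as far as the arm can. A call with a number of a shift or a turn outside -1 to 1 is refused whole. A call with a gripper value outside its range is refused whole. "hand" is the opening, from 0 (shut) to 1 (fully open), set as the call begins (left out, the last holds). The fingers move at their own pace and stop on an object; "newtons" is the grip in N (left out, the last holds). Time passes only in rows, so rows that do not move let the fingers close. It gives the time, the measured TCP pose, the force and the opening at its end, in the units of the state.
- env.state(): the state, without advancing time (a new reading comes with each control period).
- grab_frame(name): name is "scene" or "top"; returns a dict with "frame" (420x560x3 uint8, red, green, blue), "intrinsics" (3x3 intrinsics, pixels), "R" (3x3) and "t" (3): a world point X has camera coordinates R X + t. Camera axes: x right, y down, z forward; pixel columns grow to the right and rows downward; lengths in mm; the calibration is good to about 2 mm. A picture is of the moment at which its call begins. There is no depth.
- env.job_done(): hands the job in, once; it reports no verdict.
The state is a dict: "time_s": time; "qpos": joint angles; "qvel": joint speeds; "effort": joint torques, N m; "ee_pos": TCP position; "ee_rot": TCP orientation; "force": force on the tool from outside, world axes, zero at the start; "torque": the same for the moment, N m; "gripper_width": finger opening in mm.
Only numpy, scipy, OpenCV 4.12 (cv2) and the standard library are available. Lean on these libraries where they do the work, as an engineer would, in place of code of your own. Each camera call takes 0.05 s, during which the arm holds its last target.

### The job

Check the bench vacuum pump with its dipstick: take the gauge rod from its cradle by the black handle, push it down the pump's sloping guide tube until the collar stops on the tube's mouth, pause there a moment, and draw it right out again. Then hold it still and level, with the side that carries the marks facing up and the tip about 10 cm above the worktop over the middle of the small white weighing tray, so that the tip can be read. Finish holding it there: do not put it down or let it go, and leave the tray, the pot, the stopper and the bottle where they are.

Things in the scene. Friction and masses are not known exactly. Their poses are not given: they have to be found in the camera images.
- gauge_handle (a point): Centre of the black handle of the loose gauge rod (dipstick, 65 to 105 g). x axis runs along the rod from tip to handle, z is the side with the reading marks (up at the start). Handle: bar 90 mm long (x, -45 to +45 mm), 16 mm wide (y, the grasp width), 18 mm high (z). At the start it lies level in the cradle, axis 50 mm above the worktop, held only from below: it lifts straight up.
- gauge_tip (a point): The end point of the gauge rod, on its axis, 133 mm from the handle's centre and 80 mm from the collar's stop face. Same axes as gauge_handle.
- tube_mouth (a point): Centre of the mouth (rim plane) of the pump's fixed steel guide tube, 138 mm above the worktop. z axis points out along the tube, rising 40 degrees above level, heading away from the robot (0.1 rad right to 0.4 rad left of straight ahead); x points steeply down, y is level. Bore 14 mm, flared over the last 16 mm to 24 mm at the rim, rim 30 mm outside, depth 90 mm (10 mm more than the rod needs).
- pump: Fixed bench vacuum pump: grey oil box 104 x 104 mm, 72 mm high; dark finned motor on its own -y side, to 106 mm from the centre and 88 mm high; small cap and steel flange on top to 89 mm, on the -x half. Origin under the box's centre, on the worktop, z up; the guide tube rises from the top towards +x, its mouth 89 mm ahead of the origin.
- cradle: Fixed cradle: aluminium base 150 x 56 mm, 8 mm thick, and two white forks 10 mm thick, tops 56 mm above the worktop, at x = -55 mm (carries the rod) and +60 mm (carries the handle's end). Origin under the base's centre; x axis along the rod from tip to handle. The handle's centre starts at x = +28 mm.
- tray_center (a point): Small square white weighing tray, 82 x 82 mm, 16 mm high, loose and light, on the worktop. The point is its centre, 8 mm above the worktop.
- pot_mid (a point): Sample pot with a red lid, 29 mm diameter, 46 mm high; the point is its centre, half-way up. Bystander.
- stopper_mid (a point): Black rubber stopper, 29 mm diameter, 30 mm high; the point is its centre, half-way up. Bystander.
- bottle_mid (a point): White bottle with a red cap, 47 mm diameter, 88 mm high; the point is its centre, half-way up. Bystander.
- gauge_rod: The whole gauge rod, same axes as gauge_handle. Origin on the axis at the collar's stop face, which looks to -x, 53 mm from the handle's centre. The round steel collar, 32 mm diameter, is 8 mm thick, between this face and the handle. From the face a steel rod of 8 mm diameter runs 80 mm to the slightly tapered tip, its last part marked on the +z side.
- tray: The weighing tray; origin under its centre. (Keep clear of the big fixed centrifuge to the right of the work: front face near x = 0.47 m, left side near y = -0.05 m, 0.39 m high, lid open above it.)
Mind the look-alikes: they are no part of the job. There is more than one size of the cradle; the job needs the larger.

How it is judged:
By the outcome, as a careful person would: the job done as asked, in the order asked, and still so for the second after the job is handed in, while the arm keeps its last pose, push and grip.
It also fails if it takes over 58 s, if anything falls off the work surface, if the arm or the gripper's body presses on something with over 40 N, if the wrist force passes 120 N, or if a joint passes its speed limit or range.

## Working session

There is one attempt and no reset: what is moved stays moved. The work goes in short steps, Python scripts to look and compute and a tool call to move; the robot and the scene stay as the last step left them, time stands still between calls to the robot, and variables do not carry over. Pictures are saved under pics/ and viewed, and the job is handed in when it is done.

Besides the shell and the picture viewer there is one more tool, called after "Emit:" as name(argument=value, ...), one argument or row to a line, values as JSON. arm_command: Moves the arm, as the interface text tells. Shift numbers are shares of 400 mm and turn numbers shares of 45 degrees, none past 1 either way. Its arguments: {"type":"object","properties":{"series":{"type":"array"},"hand":{"type":"number"},"newtons":{"type":"number"}},"required":["series"]}

```bash
mkdir -p pics; python3 - <<'E'
from workcell import env, grab_frame
import cv2,numpy as np
print(env.state())
for n in("scene","top"):
    g=grab_frame(n); cv2.imwrite(f"pics/{n}0.png",g["frame"][:,:,::-1]); np.savez(f"{n}0.npz",**g)
    print(n,g["intrinsics"],g["R"],g["t"])
E
```

```text
{'time_s': 0.0, 'qpos': array([ 7.14487210e+01,  1.83504833e+01,  8.97076764e+01, -5.72129311e-04,
        7.20424112e+01, -1.14751995e+00]), 'qvel': array([ 0.02790473,  0.10886848,  0.0593482 , -0.01994654, -0.05104764,
        0.03968846]), 'effort': array([-6.54710075e-04, -4.12457263e+01, -2.31964964e+01,  7.26789027e-02,
        4.58249613e-02, -1.39063100e-04]), 'ee_pos': array([171.84575441, 548.20572738, 224.12325511]), 'ee_rot': array([-1.79899438e+02, -1.47026091e-03,  1.62596417e+02]), 'force': array([-0.3952144 ,  0.53705185, -0.40928103]), 'torque': array([-0.00503226,  0.03488856,  0.03278653]), 'gripper_width': 91.15431254417508}
scene [[443.90285623   0.         284.16359494]
 [  0.         443.90285623 210.63297858]
 [  0.           0.           1.        ]] [[-0.81794634 -0.57515917  0.01247868]
 [-0.43288225  0.60103497 -0.6718407 ]
 [ 0.37891522 -0.55493144 -0.74059055]] [ 737.85472541   98.07506785 1108.76859962]
top [[400.88406618   0.         277.24092754]
 [  0.         400.88406618 211.80708863]
 [  0.           0.           1.        ]] [[ 0.0048799  -0.99998616 -0.00196786]
 [-0.99416871 -0.0046395  -0.10773598]
 [ 0.10772536  0.00248213 -0.99417759]] [ 400.18610742  610.42728393 1158.78633643]
```

View pics/scene0.png

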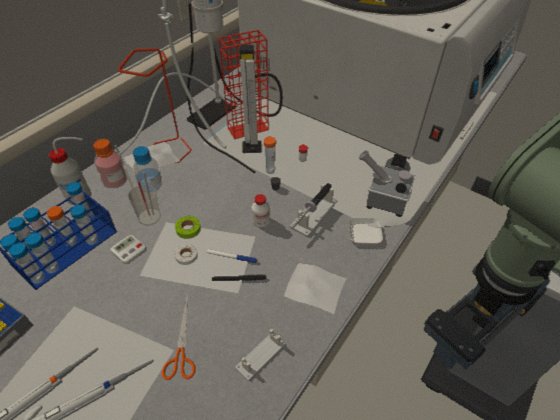

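View pics/top0.png

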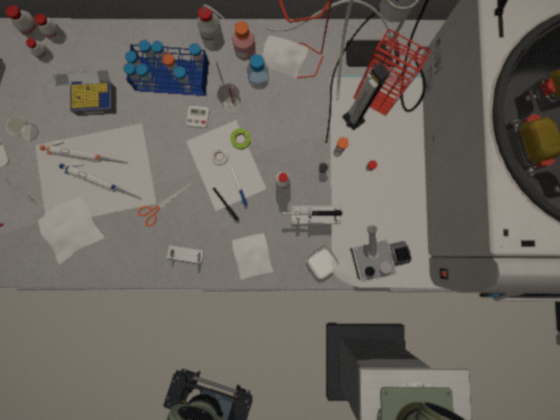

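The top view shows the cradle near (316,214), the pump near (374,258) with its tube at (372,238), and the tray at (322,264). The small look-alike cradle is at (185,255). I'll zoom in next.

```bash
python3 - <<'E'
import cv2,numpy as np
def crop(n,x,y,w,h,s,o):
    f=np.load(n)["frame"][y:y+h,x:x+w,::-1]
    cv2.imwrite(o,cv2.resize(f,None,fx=s,fy=s,interpolation=cv2.INTER_CUBIC))
crop("top0.npz",270,190,160,100,5,"pics/t1.png")
crop("scene0.npz",280,140,150,110,5,"pics/s1.png")
E
```

```text
(no output)
```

View pics/t1.png

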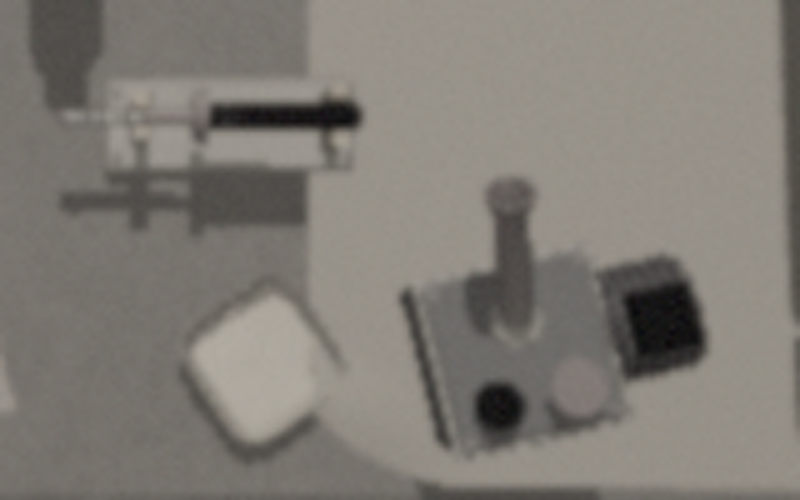

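View pics/s1.png

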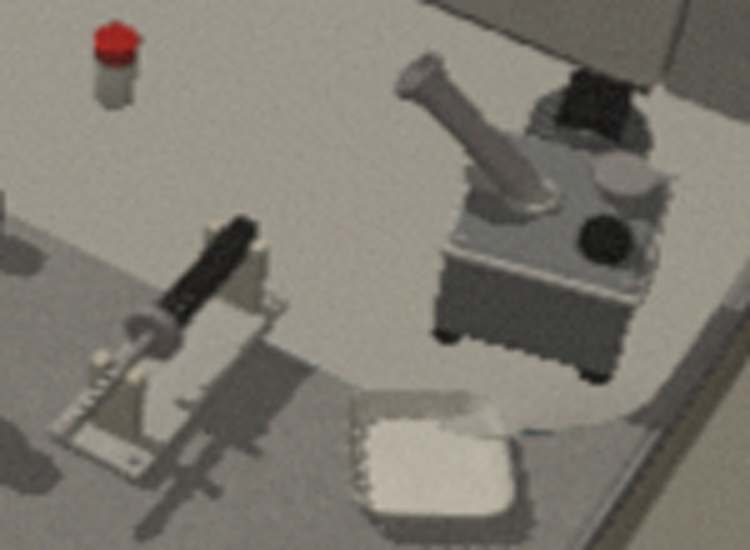

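```bash
cat > h.py <<'E'
import cv2,numpy as np
from scipy.optimize import least_squares
def load(n): return dict(np.load(n))
def ray(g,u,v):
    d=g["R"].T@np.linalg.inv(g["intrinsics"])@np.array([u,v,1.]); c=-g["R"].T@g["t"]; return c,d/np.linalg.norm(d)
def onz(g,u,v,z):
    c,d=ray(g,u,v); return c+d*(z-c[2])/d[2]
def proj(g,X):
    p=g["intrinsics"]@(g["R"]@np.asarray(X,float)+g["t"]); return p[:2]/p[2]
def tri(gs,ps):
    A=np.zeros((3,3));b=np.zeros(3)
    for g,p in zip(gs,ps):
        c,d=ray(g,*p);M=np.eye(3)-np.outer(d,d);A+=M;b+=M@c
    X=np.linalg.solve(A,b); return X,[proj(g,X)-p for g,p in zip(gs,ps)]
E
python3 - <<'E'
from h import *
T,S=load("top0.npz"),load("scene0.npz")
# handle mask
def blob(g,x,y,w,h,thr,seed=None):
    gray=cv2.cvtColor(g["frame"],cv2.COLOR_RGB2GRAY)[y:y+h,x:x+w]
    gray=cv2.resize(gray,None,fx=4,fy=4,interpolation=cv2.INTER_CUBIC)
    m=(gray<thr).astype(np.uint8)
    n,l,st,ce=cv2.connectedComponentsWithStats(m)
    i=1+np.argmax(st[1:,4]); 
    cs,_=cv2.findContours((l==i).astype(np.uint8),0,1)
    r=cv2.minAreaRect(cs[0]); 
    f=lambda p:((np.array(p)+.5)/4-.5)+[x,y]
    bp=f(cv2.boxPoints(r))
    return f(ce[i]),bp,st[i,4]/16
for nm,g,b in (("top",T,(305,200,45,25)),("scene",S,(300,175,45,40))):
    for thr in(45,60):
        c,bp,a=blob(g,*b,thr); print(nm,thr,c.round(2),a,bp.round(1).tolist())
        for z in(50,59): print(z,onz(g,*c,z).round(1))
ct=blob(T,305,200,45,25,50)[0];cs=blob(S,300,175,45,40,50)[0]
print("tri handle",tri([T,S],[ct,cs]))
f=lambda x,y,u,v:(x+(u+.5)/5-.5,y+(v+.5)/5-.5)
tt=lambda u,v:f(270,190,u,v); ss=lambda u,v:f(280,140,u,v)
print("tip",tri([T,S],[tt(64,117),ss(55,428)]))
print("mouth",tri([T,S],[tt(511,188),ss(419,77)]))
print("mouth@138",onz(T,*tt(511,188),138),onz(S,*ss(419,77),138))
print("tubebase",tri([T,S],[tt(516,325),ss(525,193)]))
print("tray@16",onz(T,*tt(262,368),16),onz(S,*ss(437,468),16))
E
```

```text
top 45 [327.45 212.82] 94.0625 [[312.4, 210.6], [340.6, 210.6], [340.6, 215.1], [312.4, 215.1]]
50 [604.4 255.9  50. ]
59 [603.5 257.   59. ]
top 60 [327.17 212.79] 116.1875 [[311.9, 210.1], [341.1, 210.1], [341.1, 215.4], [311.9, 215.4]]
50 [604.5 256.7  50. ]
59 [603.5 257.8  59. ]
scene 45 [321.82 193.41] 124.1875 [[311.6, 200.7], [327.1, 182.4], [332.0, 186.6], [316.4, 204.8]]
50 [604.5 253.2  50. ]
59 [600.4 261.1  59. ]
scene 60 [321.54 193.75] 149.1875 [[310.9, 200.9], [327.0, 181.9], [332.5, 186.5], [316.3, 205.5]]
50 [604.4 254.7  50. ]
59 [600.3 262.6  59. ]
tri handle (array([603.87539358, 256.12389418,  52.11216618]), [array([0.06195109, 0.1326621 ]), array([-0.16231198, -0.02721768])])
tip (array([606.07377489, 389.32439926,  49.94448747]), [array([-0.47747855, -0.95395748]), array([1.26009842, 0.22152522])])
mouth (array([555.29250542, 145.13076115, 131.32303326]), [array([0.28698441, 0.64797916]), array([-0.74498395, -0.09904129])])
mouth@138 [556.57858652 147.43483785 138.        ] [550.61980071 151.82784563 138.        ]
tubebase (array([485.47756449, 133.14155054,  78.1409825 ]), [array([-0.34873111, -0.80516561]), array([0.94811224, 0.10285321])])
tray@16 [457.20486342 269.21222031  16.        ] [453.76854821 275.89932385  16.        ]
```

```bash
python3 - <<'E'
import cv2,numpy as np
def crop(n,x,y,w,h,s):
    f=np.load(n)["frame"][y:y+h,x:x+w,::-1]
    f=cv2.resize(f,None,fx=s,fy=s,interpolation=cv2.INTER_CUBIC)
    f=cv2.normalize(f,None,0,255,cv2.NORM_MINMAX)
    for i in range(0,w,5): cv2.putText(f,str(x+i),(i*s,10),0,.35,(0,0,255),1); cv2.line(f,(i*s,0),(i*s,h*s),(0,0,120),1)
    for i in range(0,h,5): cv2.putText(f,str(y+i),(0,i*s+10),0,.35,(0,0,255),1); cv2.line(f,(0,i*s),(w*s,i*s),(0,0,120),1)
    return f
cv2.imwrite("pics/m1.png",np.hstack([crop("top0.npz",360,220,25,40,15),crop("scene0.npz",355,145,40,40,10)[:600]]) if 0 else crop("top0.npz",355,218,40,40,15))
cv2.imwrite("pics/m2.png",crop("scene0.npz",355,145,40,40,15))
E
```

```text
(no output)
```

View pics/m1.png

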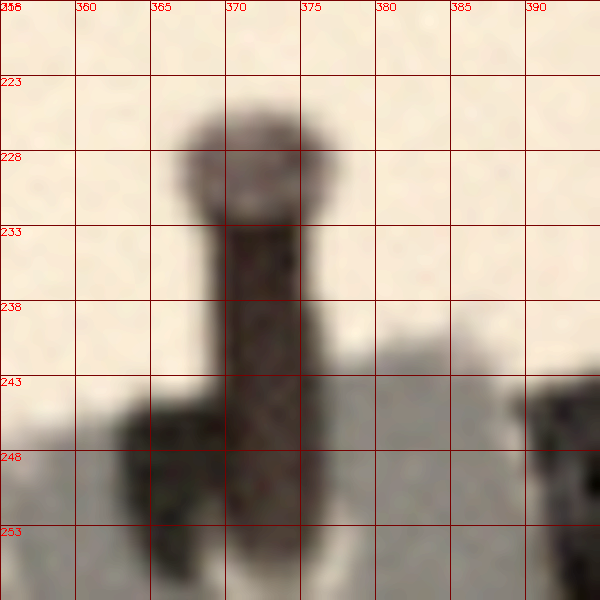

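View pics/m2.png

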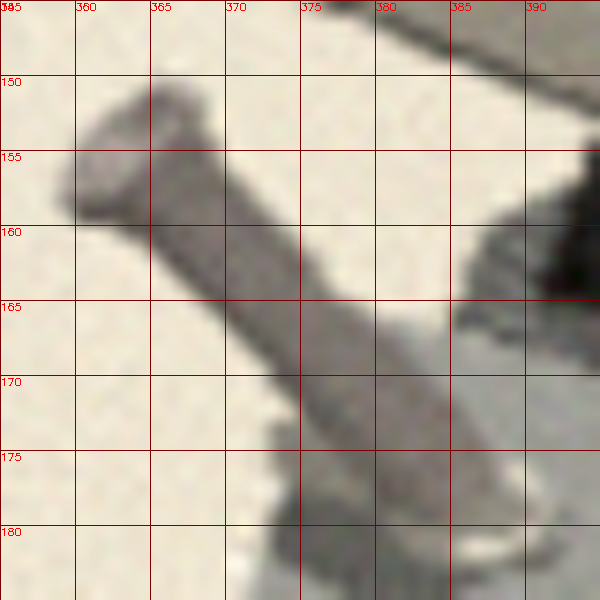

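```bash
python3 - <<'E'
from h import *
T,S=load("top0.npz"),load("scene0.npz")
def plane(g,a,b):
    c,d1=ray(g,*a);_,d2=ray(g,*b);n=np.cross(d1,d2);n/=np.linalg.norm(n);return n,n@c
h=-.5
pt=[(372.4+h,236+h),(373.25+h,248+h)]; ps=[(367.5+h,158.6+h),(377.5+h,169.5+h)]
n1,k1=plane(T,*pt);n2,k2=plane(S,*ps)
d=np.cross(n1,n2);d/=np.linalg.norm(d); d*=np.sign(d[2])
print("axis",d,"elev",np.degrees(np.arcsin(d[2])),"yaw",np.degrees(np.arctan2(d[1],d[0])))
p=np.linalg.solve(np.array([n1,n2,d]),[k1,k2,0]);
q=p+d*(138-p[2])/d[2]; print("axis@138",q)
print("mouth tri",tri([T,S],[(371.7,227.8),(362.8,154.5)]))
# tube axis with pump corners at z=72 from top crop t1
tt=lambda u,v:(270+(u+.5)/5-.5,190+(v+.5)/5-.5)
for c in [(408,292),(580,252),(625,412),(452,450)]: print(onz(T,*tt(*c),72).round(1))
for q in [q,np.array([556,146,138.])]: print(proj(T,q),proj(S,q))
E
```

```text
axis [0.71573803 0.19443445 0.67075652] elev 42.12548043862683 yaw 15.197967440448439
axis@138 [552.89921382 148.56624708 138.        ]
mouth tri (array([554.89671796, 146.65723731, 133.98923439]), [array([0.05566601, 0.1243256 ]), array([-0.14323603, -0.01843433])])
[501.6 191.9  72. ]
[524.8  93.4  72. ]
[434.6  70.1  72. ]
[412.8 168.3  72. ]
[371.40838309 228.559526  ] [363.21762341 153.97720952]
[372.33639193 227.41655221] [362.62256193 152.97981141]
```

Emit:
arm_command(
  series=[0.054,-0.0366,0,0,0,-0.0807,0.054,-0.0366,0,0,0,-0.0807,0.054,-0.0366,0,0,0,-0.0807,0.054,-0.0366,0,0,0,-0.0807,0.054,-0.0366,0,0,0,-0.0807,0.054,-0.0366,0,0,0,-0.0807,0.054,-0.0366,0,0,0,-0.0807,0.054,-0.0366,0,0,0,-0.0807,0.054,-0.0366,0,0,0,-0.0807,0.054,-0.0366,0,0,0,-0.0807,0.054,-0.0366,0,0,0,-0.0807,0.054,-0.0366,0,0,0,-0.0807,0.054,-0.0366,0,0,0,-0.0807,0.054,-0.0366,0,0,0,-0.0807,0.054,-0.0366,0,0,0,-0.0807,0.054,-0.0366,0,0,0,-0.0807,0.054,-0.0366,0,0,0,-0.0807,0.054,-0.0366,0,0,0,-0.0807,0.054,-0.0366,0,0,0,-0.0807,0.054,-0.0366,0,0,0,-0.0807],
  hand=0.6,
  newtons=50,
)

```text
time_s: 1.77
ee_pos: [604.7, 254.9, 224.4]
ee_rot: [-179.9, 0.0, 89.8]
force: [0.5, 1.1, 0.0]
gripper_width: 54.6
```

Emit:
arm_command(
  series=[0,0,-0.04,0,0,0,0,0,-0.04,0,0,0,0,0,-0.04,0,0,0,0,0,-0.04,0,0,0,0,0,-0.04,0,0,0,0,0,-0.02,0,0,0,0,0,0,0,0,0,0,0,0,0,0,0],
)

```text
time_s: 2.43
ee_pos: [604.0, 255.9, 136.8]
ee_rot: [-180.0, 0.0, 90.0]
force: [-0.2, -0.6, 0.2]
gripper_width: 54.5
```

```bash
cat > look.py <<'E'
import sys
from workcell import env, grab_frame
from h import *
def crop(f,x,y,w,h,s):
    f=cv2.resize(f[y:y+h,x:x+w,::-1],None,fx=s,fy=s,interpolation=cv2.INTER_CUBIC)
    st=10 if s<10 else 5
    for i in range(0,w,st): cv2.putText(f,str(x+i),(i*s,10),0,.35,(0,0,255),1); cv2.line(f,(i*s,0),(i*s,4),(0,0,255),1)
    for i in range(0,h,st): cv2.putText(f,str(y+i),(0,i*s+10),0,.35,(0,0,255),1); cv2.line(f,(0,i*s),(4,i*s),(0,0,255),1)
    return f
def look(tag,bt,bs,s=4):
    for n,b in (("top",bt),("scene",bs)):
        g=grab_frame(n); np.savez(f"{n}{tag}.npz",**g)
        cv2.imwrite(f"pics/{n}{tag}.png",crop(g["frame"],*b,s))
E
python3 - <<'E'
from look import *
s=env.state(); print(s["time_s"],s["ee_pos"],s["ee_rot"],s["force"],s["gripper_width"],s["qpos"])
look(1,(270,160,160,120),(270,120,160,130))
E
```

```text
2.4333 [603.96402235 255.88728601 136.77559616] [-1.79966856e+02  1.60981655e-02  8.99651359e+01] [-0.2126353  -0.59440957  0.15933913] 54.47773073348484 [ 2.19580575e+01  2.90384855e+01  8.55254236e+01 -2.76386050e-03
  6.54728519e+01  2.19940744e+01]
```

View pics/top1.png

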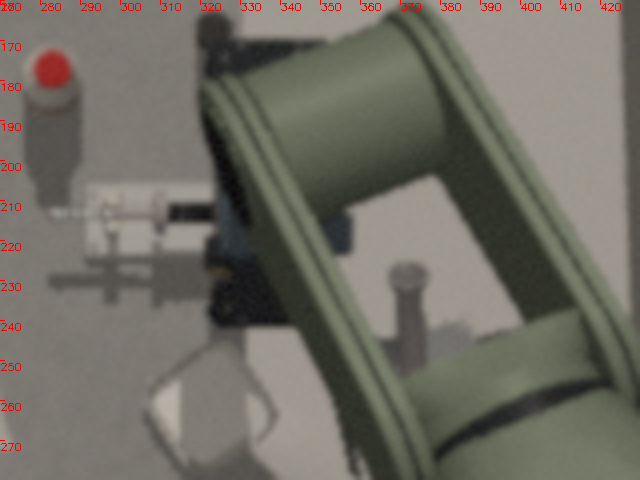

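View pics/scene1.png

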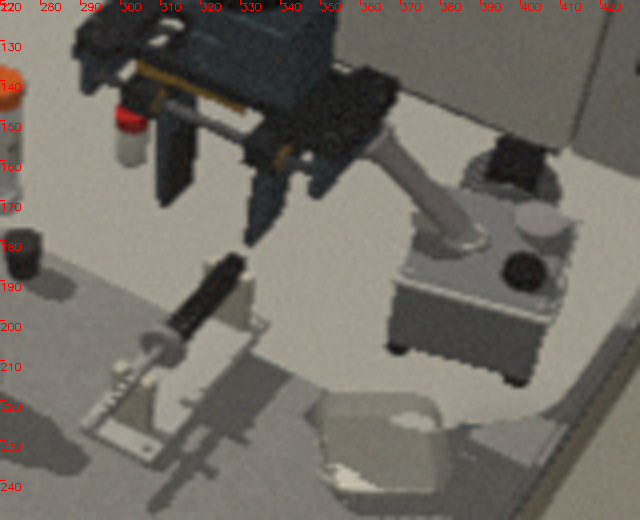

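The fingers straddle the handle: fingertips are at (310,171) and (332,181) in the scene view, with the handle between them below. I'll go down and grip.

Emit:
arm_command(
  series=[0,0,-0.04,0,0,0,0,0,-0.04,0,0,0,0,0,-0.04,0,0,0,0,0,-0.04,0,0,0,0,0,-0.04,0,0,0,0,0,-0.0275,0,0,0,0,0,-0.01,0,0,0,0,0,0,0,0,0,0,0,0,0,0,0],
)

```text
time_s: 3.28
ee_pos: [604.6, 256.1, 42.8]
ee_rot: [179.9, -0.0, 90.0]
force: [-0.4, 0.2, 0.2]
gripper_width: 54.6
```

Emit:
arm_command(
  series=[0,0,0,0,0,0,0,0,0,0,0,0,0,0,0,0,0,0,0,0,0,0,0,0,0,0,0,0,0,0,0,0,0,0,0,0,0,0,0,0,0,0,0,0,0,0,0,0,0,0,0,0,0,0,0,0,0,0,0,0],
  hand=0,
  newtons=50,
)

```text
time_s: 4.12
ee_pos: [604.2, 255.9, 42.1]
ee_rot: [180.0, -0.0, 90.0]
force: [0.6, -0.2, 1.2]
gripper_width: 15.8
```

Emit:
arm_command(
  series=[0,0,0.01,0,0,0,0,0,0.02,0,0,0,0,0,0.03,0,0,0,0,0,0.04,0,0,0,0,0,0.04,0,0,0,0,0,0.05,0,0,0,0,0,0.05,0,0,0,0,0,0.05,0,0,0,0,0,0.05,0,0,0,0,0,0.05,0,0,0,0,0,0.05,0,0,0,0,0,0.04,0,0,0,0,0,0.02,0,0,0,0,0,0,0,0,0,0,0,0,0,0,0,0,0,0,0,0,0],
)

```text
time_s: 5.45
ee_pos: [603.2, 255.6, 240.8]
ee_rot: [-179.9, 0.1, 90.0]
force: [0.1, -0.4, -1.1]
gripper_width: 15.6
```

```bash
python3 - <<'E'
from look import *
s=env.state(); print(s["time_s"],s["ee_pos"],s["ee_rot"],s["force"],s["gripper_width"],s["qpos"])
look(2,(260,140,150,120),(250,80,150,120),5)
T,S=load("top2.npz"),load("scene2.npz")
p=s["ee_pos"]+[0,0,8]
for q in (p,p+[0,133,0]): print(q,proj(T,q),proj(S,q))
E
```

```text
5.45 [603.20964649 255.5786793  240.7850198 ] [-1.79861577e+02  5.47407551e-02  8.99608714e+01] [ 0.13146646 -0.41479737 -1.14082697] 15.571479508152628 [2.19559106e+01 2.52908437e+01 7.65074827e+01 1.10955511e-03
 7.83505237e+01 2.19948799e+01]
[603.20964649 255.5786793  248.7850198 ] [337.5808233  204.72798535] [328.30891664 133.12301346]
[603.20964649 388.5786793  248.7850198 ] [283.01051689 204.47728869] [295.56196196 164.87277165]
```

View pics/top2.png

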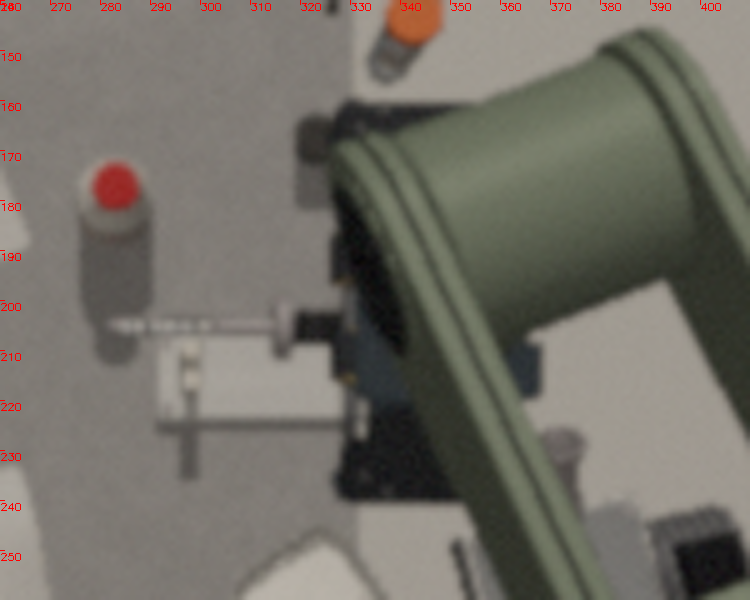

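View pics/scene2.png

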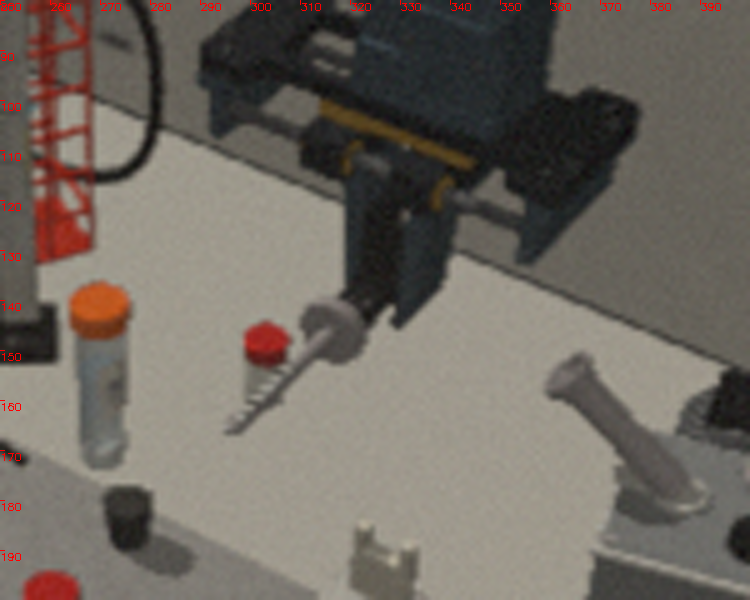

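The rod is held level. Its tip appears at about (282,204.6) in top and (296,165.6) in scene, roughly 1 px from the prediction. I'll work out the pre-insertion pose.

```bash
python3 - <<'E'
from h import *
T,S=load("top2.npz"),load("scene2.npz")
print(tri([T,S],[(281.7,204.6),(295.6,165.8)]))
from scipy.spatial.transform import Rotation as R
c,s=np.cos,np.sin; psi,e=np.radians([13.9,40])
d=np.array([c(e)*c(psi),c(e)*s(psi),s(e)]); tz=np.array([s(e)*c(psi),s(e)*s(psi),-c(e)])
M=np.array([554.5,148,138]); H=M+d*173; tcp=H+tz*8+d*1.5
print(d,H,tcp,(tcp-[604,255.9,242])/400)
Rt=np.column_stack([-d,np.cross(tz,-d),tz]); print(R.from_matrix(Rt).as_euler('xyz',degrees=True))
print("pitch rotvec",40/45*np.array([s(psi),-c(psi),0]), 103.9/45)
E
```

```text
(array([602.14689816, 391.41608702, 248.99440638]), [array([0.14594551, 0.29375475]), array([-0.37278507, -0.07060392])])
[0.74361197 0.18402536 0.64278761] [683.14487021 179.83638676 249.20225648] [689.25200438 181.34774967 244.03808235] [ 0.21313001 -0.18638063  0.00509521]
[-180.    40.  -166.1]
pitch rotvec [ 0.21353604 -0.86285909  0.        ] 2.308888888888889
```

Emit:
arm_command(
  series=[0.0107,-0.0093,0,0,0,0.1155,0.0107,-0.0093,0,0,0,0.1155,0.0107,-0.0093,0,0,0,0.1155,0.0107,-0.0093,0,0,0,0.1155,0.0107,-0.0093,0,0,0,0.1155,0.0107,-0.0093,0,0,0,0.1155,0.0107,-0.0093,0,0,0,0.1155,0.0107,-0.0093,0,0,0,0.1155,0.0107,-0.0093,0,0,0,0.1155,0.0107,-0.0093,0,0,0,0.1155,0.0107,-0.0093,0,0,0,0.1155,0.0107,-0.0093,0,0,0,0.1155,0.0107,-0.0093,0,0,0,0.1155,0.0107,-0.0093,0,0,0,0.1155,0.0107,-0.0093,0,0,0,0.1155,0.0107,-0.0093,0,0,0,0.1155,0.0107,-0.0093,0,0,0,0.1155,0.0107,-0.0093,0,0,0,0.1155,0.0107,-0.0093,0,0,0,0.1155,0.0107,-0.0093,0,0,0,0.1155],
)

```text
time_s: 7.22
ee_pos: [689.5, 181.2, 240.6]
ee_rot: [180.0, -0.1, -165.8]
force: [-0.6, 0.8, -0.5]
gripper_width: 15.6
```

Emit:
arm_command(
  series=[0,0,0,0.02135,-0.0863,0,0,0,0,0.02135,-0.0863,0,0,0,0,0.02135,-0.0863,0,0,0,0,0.02135,-0.0863,0,0,0,0,0.02135,-0.0863,0,0,0,0,0.02135,-0.0863,0,0,0,0,0.02135,-0.0863,0,0,0,0,0.02135,-0.0863,0,0,0,0,0.02135,-0.0863,0,0,0,0,0.02135,-0.0863,0,0,0,0,0,0,0,0,0,0,0,0,0,0,0,0,0,0,0],
)

```text
time_s: 8.3
ee_pos: [690.3, 181.6, 242.3]
ee_rot: [-180.0, 40.0, -166.1]
force: [0.2, -0.3, -1.3]
gripper_width: 15.5
```

```bash
python3 - <<'E'
from look import *
s=env.state(); print(s["time_s"],s["ee_pos"],s["ee_rot"],s["force"],s["gripper_width"],s["qpos"])
look(3,(330,180,80,60),(330,110,80,70),10)
E
```

```text
8.3 [690.32909648 181.64678292 242.30424336] [-179.99353714   39.97883639 -166.08570518] [ 0.20215849 -0.26088931 -1.33205814] 15.468070641247664 [ 13.78381845  14.77225732 103.78126264   0.21140269  21.46783834
 -90.29671809]
```

View pics/top3.png

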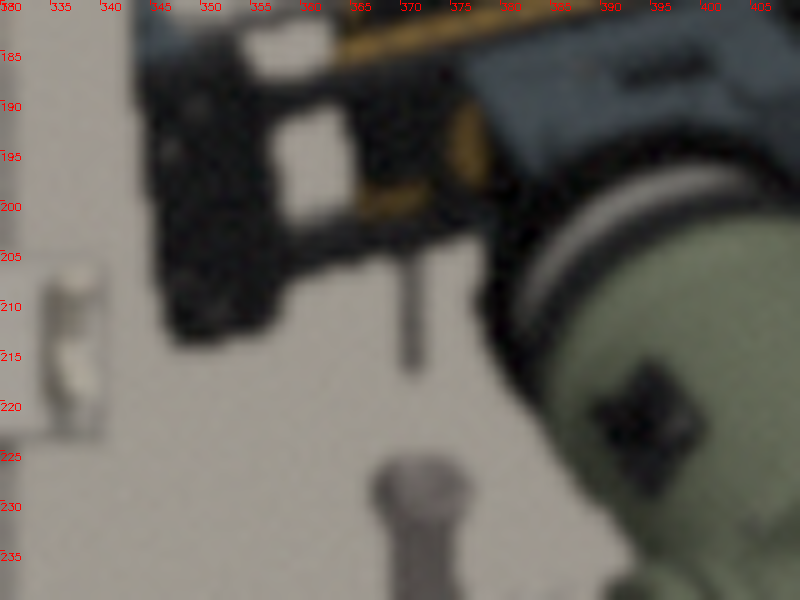

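View pics/scene3.png

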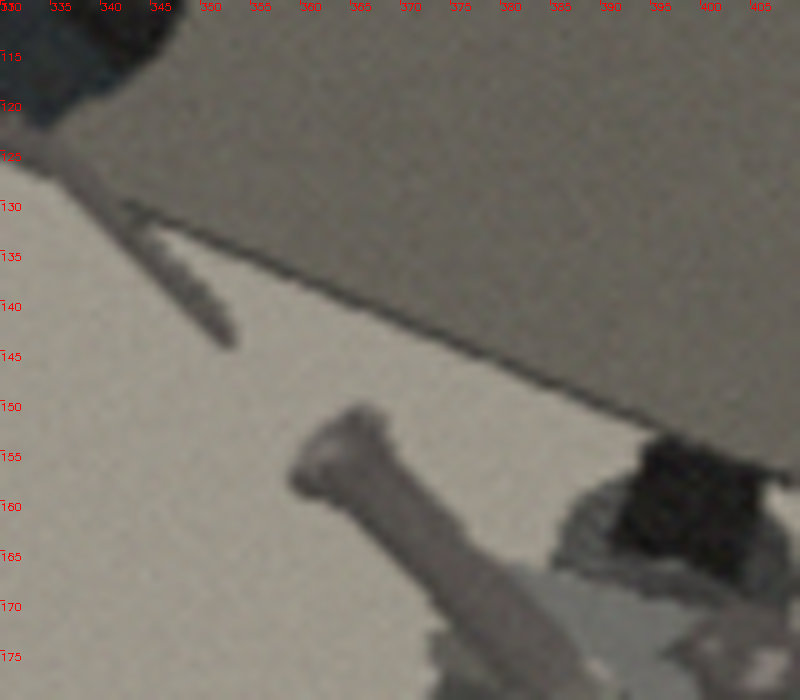

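```bash
python3 - <<'E'
from h import *
T,S=load("top3.npz"),load("scene3.npz")
from workcell import env
from scipy.spatial.transform import Rotation as R
s=env.state(); Rt=R.from_euler('xyz',s["ee_rot"],degrees=True).as_matrix(); d=-Rt[:,0]; tz=Rt[:,2]; ty=Rt[:,1]
tipm=s["ee_pos"]-8*tz-d*(133+1.5); print("tip kin",tipm, proj(T,tipm),proj(S,tipm), "line pts", proj(T,tipm+40*d),proj(S,tipm+40*d))
X,r=tri([T,S],[(370.7,216),(352.3,143.4)]); print("tip tri",X,r)
M,r=tri([T,S],[(371.7,227.9),(362.8,154.4)]); print("mouth tri",M,r)
v=X-M; print("tip-mouth: along",v@d,"ty",v@ty,"tz",v@tz)
# rod midlines: darkest-line fit per row in small windows
def mid(g,rows,u0,slope,hw,ax):
    gray=cv2.cvtColor(g["frame"],cv2.COLOR_RGB2GRAY).astype(float)
    out=[]
    for i,v in enumerate(rows):
        uc=u0+slope*i; us=np.arange(int(uc-hw),int(uc+hw)+1); w=gray[v,us]; b=np.percentile(w,85); w=np.clip(b-8-w,0,None)
        out.append((v,(w*us).sum()/max(w.sum(),1e-6)))
    return np.array(out)
for nm,rows,u0,sl,hw in (("rod",range(206,216),371,0,3.5),("tube",range(233,241),372,0.07,6)):
    m=mid(T,rows,u0,sl,hw,0); p=np.polyfit(m[:,0],m[:,1],1); print("T",nm,p,"u at 228:",np.polyval(p,228), m[:,1].round(1))
m=mid(S,range(133,143),342.6,.92,4,0);print(m[:,1].round(1));p=np.polyfit(m[:,0],m[:,1],1);print(p,np.polyval(p,154.5))
m=mid(S,range(159,165),367,.92,8,0);print(m[:,1].round(1));p=np.polyfit(m[:,0],m[:,1],1);print(p,np.polyval(p,154.5))
E
```

```text
tip kin [585.89621392 155.76703004 162.39782237] [370.56598837 215.48355716] [351.71625235 143.09046932] line pts [369.76980473 203.07370426] [341.17394569 132.0980991 ]
tip tri [584.50636409 155.25139097 161.73949005] [array([0.01440464, 0.0314124 ]), array([-0.03589843, -0.00488144])]
mouth tri [554.72057325 146.84207964 134.51659675] [array([0.0339584 , 0.07577355]), array([-0.08731395, -0.01119738])]
tip-mouth: along 41.196304824902796 ty 0.9972141337242172 tz -0.930486834866825
T rod [5.68386215e-02 3.58619676e+02] u at 228: 371.57888177748515 [369.9 370.5 370.7 370.7 370.7 370.6 370.7 370.7 370.7 370.7]
T tube [8.29015643e-02 3.52258480e+02] u at 228: 371.1600368967367 [371.6 371.7 371.8 371.7 371.8 372.  372.1 372.2]
[342.5 343.5 344.2 345.5 346.4 347.6 348.4 349.5 350.1 351. ]
[  0.96517797 214.14951177] 363.26950821190746
[365.6 367.7 369.3 370.3 370.9 371.8]
[  1.19903444 175.62444203] 360.87526294339716
```

Emit:
arm_command(
  series=[-0.0109,-0.003,-0.0099,0,0,0,-0.0109,-0.003,-0.0099,0,0,0,-0.0109,-0.003,-0.0099,0,0,0,-0.0109,-0.003,-0.0099,0,0,0,-0.0109,-0.003,-0.0099,0,0,0,-0.0109,-0.003,-0.0099,0,0,0,0,0,0,0,0,0,0,0,0,0,0,0,0,0,0,0,0,0],
)

```text
time_s: 9.15
ee_pos: [663.8, 174.4, 218.6]
ee_rot: [-180.0, 40.1, -166.1]
force: [-0.1, 0.1, -0.8]
gripper_width: 16.0
```

```bash
python3 - <<'E'
from look import *
s=env.state(); print(s["time_s"],s["ee_pos"],s["ee_rot"],s["force"],s["gripper_width"])
look(4,(350,205,50,50),(335,130,50,50),12)
T,S=load("top4.npz"),load("scene4.npz")
from scipy.spatial.transform import Rotation as R
d=-R.from_euler('xyz',s["ee_rot"],degrees=True).as_matrix()[:,0]
M=np.array([555,147,137.])
for g in(T,S):
  for a,b in((0,-40),(20,60)):
    p,q=proj(g,M+a*d),proj(g,M+b*d); print(p,(q-p)[0]/(q-p)[1])
E
```

```text
9.15 [663.77432727 174.35926729 218.64946277] [-179.98899583   40.06196353 -166.07995319] [-0.11466327  0.11669161 -0.80091287] 16.02097608844383
[371.88699399 227.81000007] 0.06318617713939037
[371.51519752 221.92585748] 0.06318617713939428
[362.72590181 153.63652691] 0.9579913663047692
[357.59687497 148.28258843] 0.9579913663047732
```

View pics/top4.png

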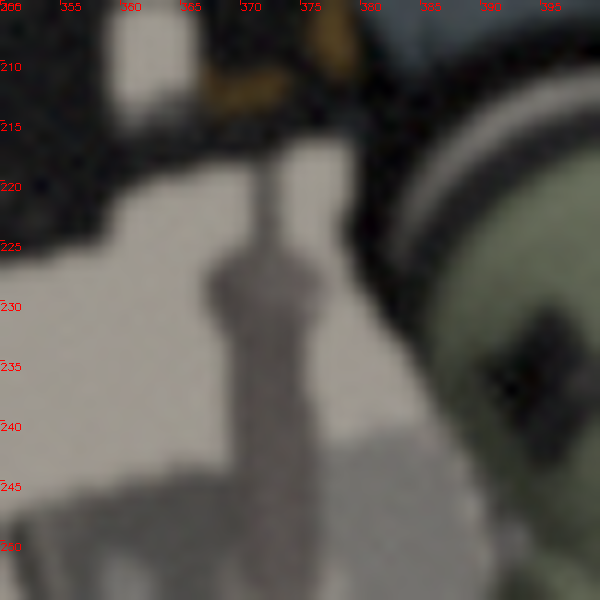

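View pics/scene4.png

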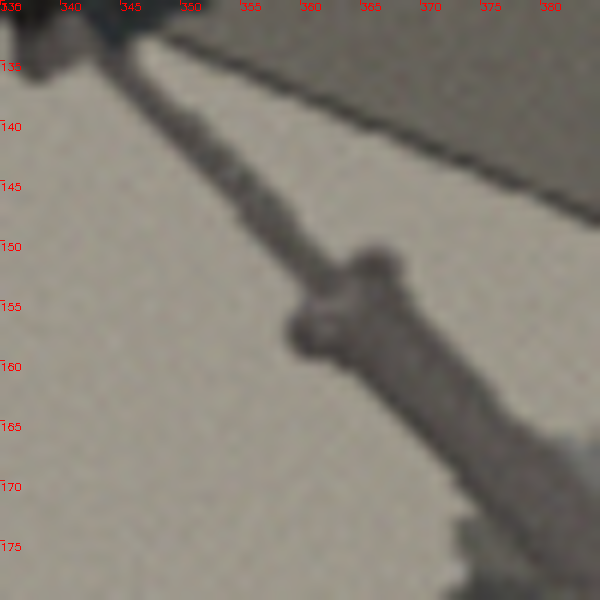

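The rod lines up with the bore in both views: it enters at about (372,226) in top and (362,153.5) in scene. I'll advance in stages and watch the force.

Emit:
arm_command(
  series=[-0.0093,-0.0023,-0.008,0,0,0,-0.0093,-0.0023,-0.008,0,0,0,-0.0093,-0.0023,-0.008,0,0,0,-0.0093,-0.0023,-0.008,0,0,0,-0.0093,-0.0023,-0.008,0,0,0,0,0,0,0,0,0,0,0,0,0,0,0],
)

```text
time_s: 9.83
ee_pos: [644.5, 169.6, 201.9]
ee_rot: [-180.0, 40.0, -166.1]
force: [0.5, -0.7, -0.7]
gripper_width: 15.6
```

Emit:
arm_command(
  series=[-0.0093,-0.0023,-0.008,0,0,0,-0.0093,-0.0023,-0.008,0,0,0,-0.0093,-0.0023,-0.008,0,0,0,0,0,0,0,0,0,0,0,0,0,0,0],
)

```text
time_s: 10.25
ee_pos: [633.3, 166.9, 192.2]
ee_rot: [-180.0, 40.0, -166.1]
force: [-0.6, -0.3, -0.8]
gripper_width: 15.8
```

Emit:
arm_command(
  series=[-0.0093,-0.0023,-0.008,0,0,0,-0.0093,-0.0023,-0.008,0,0,0,-0.0093,-0.0023,-0.008,0,0,0,0,0,0,0,0,0,0,0,0,0,0,0],
)

```text
time_s: 10.67
ee_pos: [622.1, 164.1, 182.6]
ee_rot: [-180.0, 40.0, -166.1]
force: [-0.0, -0.4, -1.1]
gripper_width: 15.5
```

Emit:
arm_command(
  series=[-0.0093,-0.0023,-0.008,0,0,0,-0.0093,-0.0023,-0.008,0,0,0,-0.0056,-0.0014,-0.0048,0,0,0,0,0,0,0,0,0,0,0,0,0,0,0],
)

```text
time_s: 11.08
ee_pos: [612.7, 161.7, 174.5]
ee_rot: [-180.0, 40.0, -166.1]
force: [0.3, -0.5, -0.7]
gripper_width: 15.3
```

```bash
python3 - <<'E'
from look import *
s=env.state(); print(s["time_s"],s["ee_pos"],s["ee_rot"],s["force"],s["torque"],s["gripper_width"])
look(5,(350,205,50,50),(335,130,50,50),12)
E
```

```text
11.0833 [612.6542812  161.68889955 174.49232824] [-179.9878916    39.99065523 -166.08015652] [ 0.28407086 -0.52718107 -0.71597529] [-0.05052486  0.48732714  0.0034546 ] 15.311540946850693
```

View pics/scene5.png

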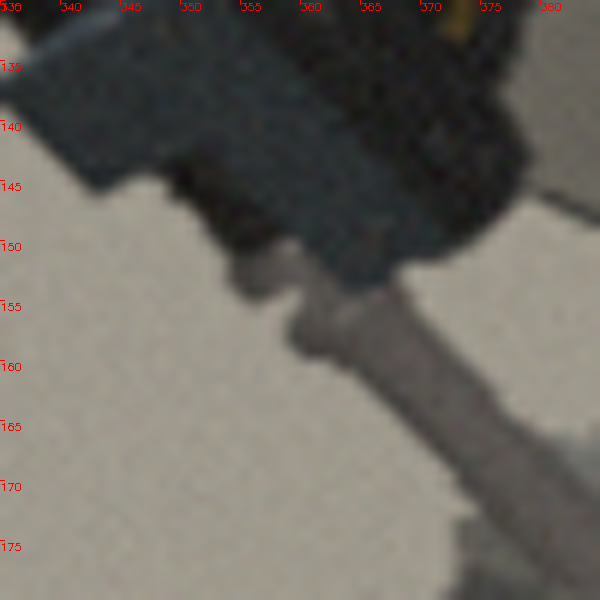

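View pics/top5.png

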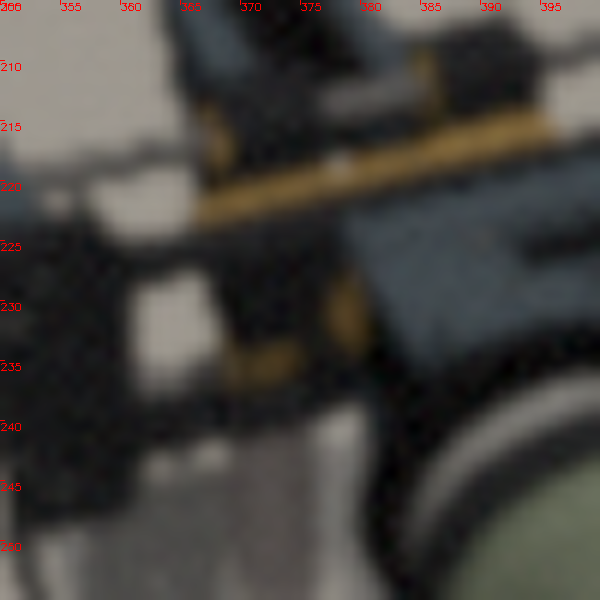

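The collar is about 8–14 mm from the rim, near (356,153) in the scene view. I'll make small steps until it touches.

Emit:
arm_command(
  series=[-0.0037,-0.0009,-0.0032,0,0,0,-0.0037,-0.0009,-0.0032,0,0,0,-0.0037,-0.0009,-0.0032,0,0,0,0,0,0,0,0,0],
)

```text
time_s: 11.52
ee_pos: [607.8, 160.5, 170.2]
ee_rot: [-180.0, 39.9, -166.1]
force: [0.2, -0.1, -1.0]
gripper_width: 15.4
```

Emit:
arm_command(
  series=[-0.0037,-0.0009,-0.0032,0,0,0,0,0,0,0,0,0],
)

```text
time_s: 11.68
ee_pos: [606.5, 160.2, 169.2]
ee_rot: [-180.0, 40.0, -166.1]
force: [0.9, 0.6, -0.3]
gripper_width: 16.0
```

Emit:
arm_command(
  series=[-0.0037,-0.0009,-0.0032,0,0,0,0,0,0,0,0,0],
)

```text
time_s: 11.85
ee_pos: [605.3, 159.9, 168.2]
ee_rot: [-180.0, 40.0, -166.1]
force: [-0.2, -0.4, -0.8]
gripper_width: 15.9
```

Emit:
arm_command(
  series=[-0.0037,-0.0009,-0.0032,0,0,0,0,0,0,0,0,0],
)

```text
time_s: 12.02
ee_pos: [605.2, 159.9, 168.3]
ee_rot: [-180.0, 40.2, -166.1]
force: [2.9, 1.6, 0.1]
gripper_width: 15.8
```

Emit:
arm_command(
  series=[-0.0019,-0.0005,-0.0016,0,0,0,0,0,0,0,0,0],
)

```text
time_s: 12.18
ee_pos: [605.1, 159.9, 168.4]
ee_rot: [-180.0, 40.3, -166.1]
force: [4.8, 1.2, 3.7]
gripper_width: 16.1
```

Emit:
arm_command(
  series=[-0.0019,-0.0005,-0.0016,0,0,0,0,0,0,0,0,0],
)

```text
time_s: 12.35
ee_pos: [605.1, 159.8, 168.5]
ee_rot: [-180.0, 40.4, -166.1]
force: [5.7, 1.2, 4.2]
gripper_width: 15.9
```

The force has risen to about 7 N along the tube axis and forward motion has stopped. I'll check by picture and dwell here.

Emit:
arm_command(
  series=[-0.0019,-0.0005,-0.0016,0,0,0,0,0,0,0,0,0,0,0,0,0,0,0,0,0,0,0,0,0,0,0,0,0,0,0,0,0,0,0,0,0,0,0,0,0,0,0],
)

```text
time_s: 12.93
ee_pos: [605.0, 159.8, 168.6]
ee_rot: [-180.0, 40.5, -166.1]
force: [6.6, 2.0, 4.2]
gripper_width: 16.1
```

```bash
python3 - <<'E'
from look import *
s=env.state(); print(s["time_s"],s["ee_pos"],s["ee_rot"],s["force"],s["torque"],s["gripper_width"])
look(6,(350,205,50,50),(335,130,50,50),12)
E
```

```text
12.9333 [605.0210918  159.8267473  168.59153885] [-179.99230207   40.54533825 -166.09095063] [6.57500807 1.99755181 4.21485739] [ 0.33769705 -0.87606432  0.01135247] 16.138440625161298
```

View pics/scene6.png

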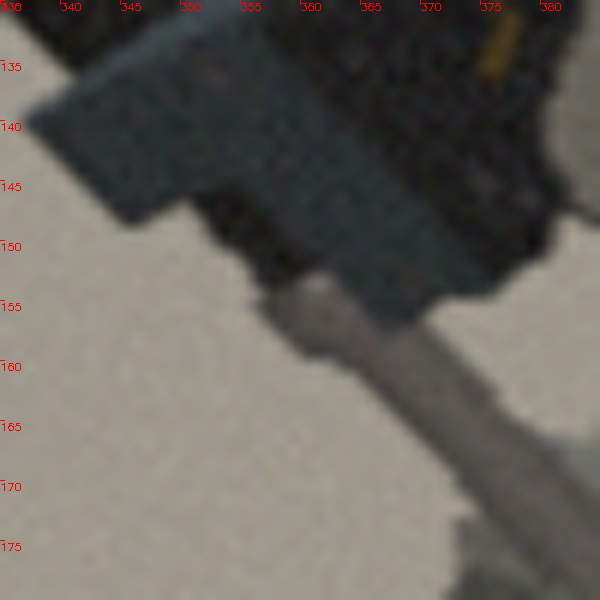

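The collar is on the rim: there is no gap left near (358,157). I'll pause a little longer, then draw straight out along the axis.

Emit:
arm_command(
  series=[0,0,0,0,0,0,0,0,0,0,0,0,0,0,0,0,0,0,0,0,0,0,0,0,0,0,0,0,0,0,0,0,0,0,0,0,0,0,0,0,0,0,0,0,0,0,0,0,0.0037,0.0009,0.0032,0,0,0,0.0037,0.0009,0.0032,0,0,0,0.0093,0.0023,0.008,0,0,0,0.0093,0.0023,0.008,0,0,0,0.0093,0.0023,0.008,0,0,0,0,0,0,0,0,0],
)

```text
time_s: 14.2
ee_pos: [616.4, 162.6, 177.6]
ee_rot: [-180.0, 40.0, -166.1]
force: [0.6, -0.1, -0.7]
gripper_width: 15.8
```

Emit:
arm_command(
  series=[0.0093,0.0023,0.008,0,0,0,0.0112,0.0028,0.0096,0,0,0,0.0112,0.0028,0.0096,0,0,0,0.0112,0.0028,0.0096,0,0,0,0.0112,0.0028,0.0096,0,0,0,0.0112,0.0028,0.0096,0,0,0,0.0112,0.0028,0.0096,0,0,0,0.0112,0.0028,0.0096,0,0,0,0.0112,0.0028,0.0096,0,0,0,0.0112,0.0028,0.0096,0,0,0,0.0112,0.0028,0.0096,0,0,0,0.0112,0.0028,0.0096,0,0,0,0.0112,0.0028,0.0096,0,0,0,0.0112,0.0028,0.0096,0,0,0,0.0112,0.0028,0.0096,0,0,0,0.0112,0.0028,0.0096,0,0,0,0.0112,0.0028,0.0096,0,0,0,0,0,0,0,0,0],
)

```text
time_s: 15.7
ee_pos: [692.7, 181.7, 243.4]
ee_rot: [-180.0, 40.2, -166.1]
force: [-0.4, -0.2, -1.7]
gripper_width: 15.5
```

```bash
python3 - <<'E'
from look import *
s=env.state(); print(s["time_s"],s["ee_pos"],s["ee_rot"],s["force"],s["torque"],s["gripper_width"])
look(7,(330,175,80,65),(310,100,80,70),9)
E
```

```text
15.7 [692.66842867 181.6879938  243.43320326] [-179.99046933   40.1671616  -166.08172628] [-0.41917182 -0.15628169 -1.69856268] [-0.04807186  0.454841    0.01277179] 15.540246168632883
```

View pics/scene7.png

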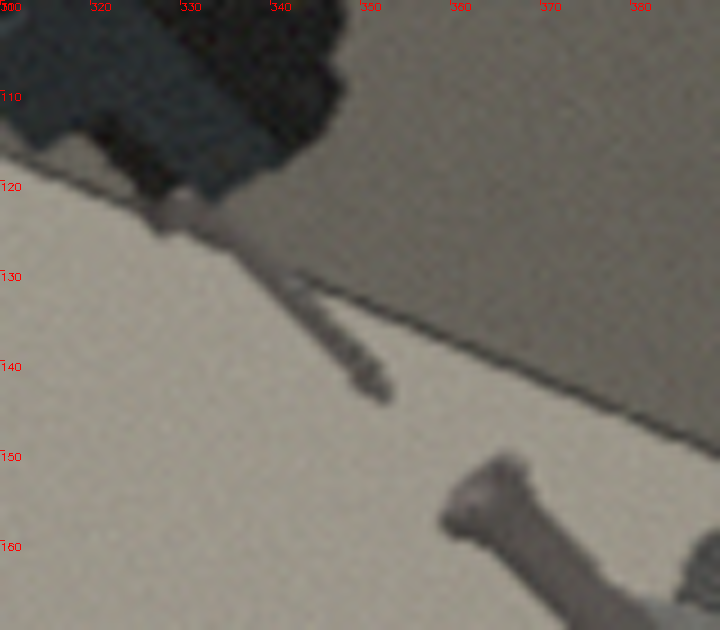

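The rod is fully out, with its tip at (352,143) clear of the mouth. Next I'll measure the tray centre from masks and check clearances.

```bash
python3 - <<'E'
from h import *
T,S=load("top0.npz"),load("scene0.npz")
def tray(g,x,y,w,h,thrs):
    f=cv2.resize(g["frame"][y:y+h,x:x+w],None,fx=4,fy=4,interpolation=cv2.INTER_CUBIC)
    gr=cv2.cvtColor(f,cv2.COLOR_RGB2GRAY)
    for t in thrs:
        m=(gr>t).astype(np.uint8); n,l,st,ce=cv2.connectedComponentsWithStats(m); i=1+np.argmax(st[1:,4])
        c,_=cv2.findContours((l==i).astype(np.uint8),0,1); r=cv2.minAreaRect(max(c,key=cv2.contourArea))
        p=(np.array(r[0])+.5)/4-.5+[x,y]
        print(t,p.round(2),np.round(np.array(r[1])/4,1),[onz(g,*p,z).round(1)[:2] for z in(4,16)])
tray(T,303,240,40,45,(165,175,185,195)); tray(S,343,215,45,40,(165,175,185,195,205))
print("bottle",onz(T,283,177,88),"stopper",onz(T,323,168,30),"pot",onz(T,372,165,46))
def crop(g,x,y,w,h,s):return cv2.resize(g["frame"][y:y+h,x:x+w,::-1],None,fx=s,fy=s,interpolation=cv2.INTER_CUBIC)
cv2.imwrite("pics/tr.png",np.hstack([crop(T,300,240,45,45,8),crop(S,345,212,45,45,8)]))
E
```

```text
165 [322.15 262.36] [20.2 19.9] [array([459.5, 267.4]), array([459.7, 268.7])]Traceback (most recent call last):
  File "<stdin>", line 11, in <module>
  File "<stdin>", line 7, in tray
    return _wrapfunc(a, 'argmax', axis=axis, out=out, **kwds)
    return bound(*args, **kwds)
ValueError: attempt to get argmax of an empty sequence
```

```bash
python3 - <<'E'
from h import *
T,S=load("top0.npz"),load("scene0.npz")
print("bottle",onz(T,283,177,88),"stopper",onz(T,323,168,30),"pot",onz(T,372,165,46))
def crop(g,x,y,w,h,s):
    f=cv2.resize(g["frame"][y:y+h,x:x+w,::-1],None,fx=s,fy=s,interpolation=cv2.INTER_CUBIC)
    f=cv2.normalize(f,None,0,255,cv2.NORM_MINMAX)
    for i in range(0,w,5): cv2.putText(f,str(x+i),(i*s,10),0,.35,(0,0,255),1); cv2.line(f,(i*s,0),(i*s,h*s),(0,0,255),1)
    for i in range(0,h,5): cv2.putText(f,str(y+i),(0,i*s+10),0,.35,(0,0,255),1); cv2.line(f,(0,i*s),(w*s,i*s),(0,0,255),1)
    return f
cv2.imwrite("pics/tr.png",np.hstack([crop(T,303,240,38,45,10),crop(S,348,212,40,45,10)]))
E
```

```text
bottle [702.92466863 386.95666355  88.        ] stopper [742.47303378 265.68324878  30.        ] pot [748.68544593 121.5167866   46.        ]
```

View pics/tr.png

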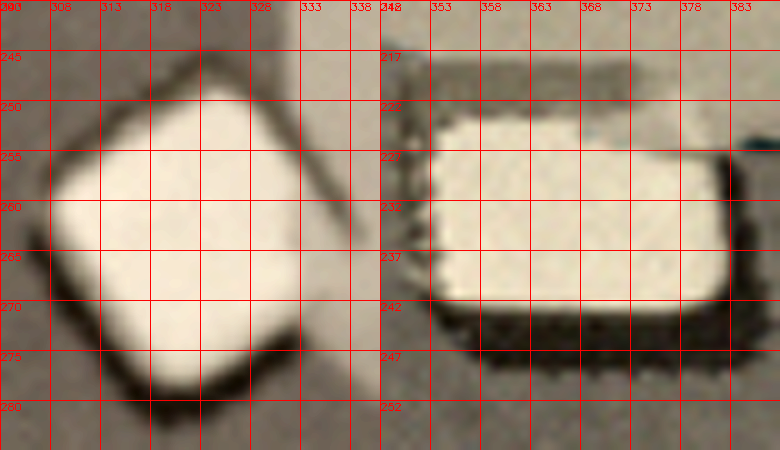

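```bash
python3 - <<'E'
from h import *
T,S=load("top0.npz"),load("scene0.npz")
print(onz(T,322,261.8,16),onz(S,367,230,16), onz(S,367,232,8))
print(tri([T,S],[(322,261.8),(367,230)]))
# overlay check of 82mm square at several yaw: project corners for comparison
print(-T["R"].T@T["t"],-S["R"].T@S["t"])
g=T; a=[onz(g,u-.5,v-.5,16)[:2] for u,v in((323.7,246),(338.8,264))]; print(a,np.linalg.norm(a[1]-a[0]))
c0=(onz(T,322,261.8,16)+onz(S,367,230,16))/2
e=(a[1]-a[0]);yaw=np.arctan2(e[1],e[0]);print(np.degrees(yaw),c0)
out=[]
for g,b in((T,(303,240,38,45)),(S,(348,212,40,45))):
    x,y,w,h=b;s=10
    f=cv2.normalize(cv2.resize(g["frame"][y:y+h,x:x+w,::-1],None,fx=s,fy=s,interpolation=cv2.INTER_CUBIC),None,0,255,cv2.NORM_MINMAX)
    for z,col in((16,(0,0,255)),(0,(255,0,0))):
        P=[]
        for k in range(4):
            t=yaw+np.pi/4+k*np.pi/2; p=proj(g,[c0[0]+58*np.cos(t),c0[1]+58*np.sin(t),z]); P.append(((p+.5-[x,y])*s).astype(int))
        cv2.polylines(f,[np.array(P)],True,col,1)
    out.append(f)
cv2.imwrite("pics/tr2.png",np.hstack(out))
E
```

```text
[461.33917168 269.18267714  16.        ] [458.71037639 266.58730686  16.        ] [457.74725585 265.84610033   8.        ]
(array([459.78917901, 268.73710556,  17.74662593]), [array([0.21778418, 0.53582462]), array([-0.67705637, -0.10206989])])
[ 480.08416274  400.13638819 1218.59190485] [225.85123613 980.72791819 877.82691453]
[array([509.7198463 , 265.25048594]), array([456.55786186, 220.73791439])] 69.33661093111627
-140.06053522349555 [460.02477403 267.884992    16.        ]
```

View pics/tr2.png

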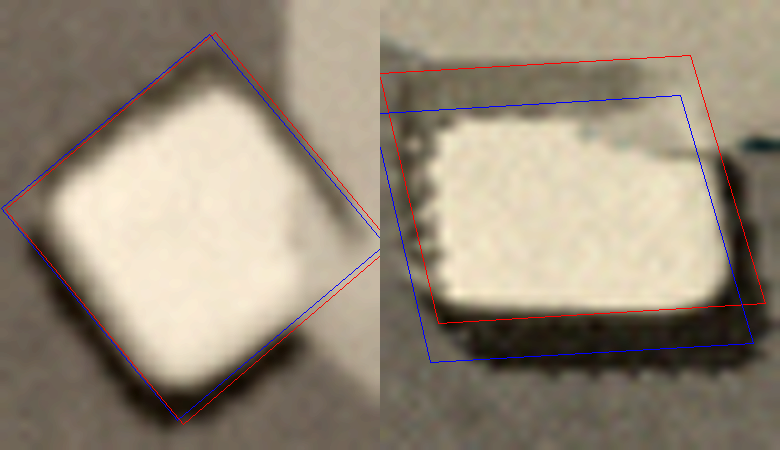

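Emit:
arm_command(
  series=[0,0,0.015,-0.02135,0.0863,0,0,0,0.015,-0.02135,0.0863,0,0,0,0.015,-0.02135,0.0863,0,0,0,0.015,-0.02135,0.0863,0,0,0,0.015,-0.02135,0.0863,0,0,0,0.015,-0.02135,0.0863,0,0,0,0.015,-0.02135,0.0863,0,0,0,0.015,-0.02135,0.0863,0,0,0,0.015,-0.02135,0.0863,0,0,0,0.015,-0.02135,0.0863,0],
)

```text
time_s: 16.63
ee_pos: [691.0, 181.3, 302.3]
ee_rot: [180.0, -0.2, -166.1]
force: [0.4, 0.1, -1.4]
gripper_width: 15.5
```

Emit:
arm_command(
  series=[-0.0215,0.0246,0,0,0,0,-0.0215,0.0246,0,0,0,0,-0.0215,0.0246,0,0,0,0,-0.0215,0.0246,0,0,0,0,-0.0215,0.0246,0,0,0,0,-0.0215,0.0246,0,0,0,0,-0.0215,0.0246,0,0,0,0,-0.0215,0.0246,0,0,0,0,-0.0215,0.0246,0,0,0,0,-0.0215,0.0246,0,0,0,0,-0.0215,0.0246,0,0,0,0,-0.0215,0.0246,0,0,0,0],
)

```text
time_s: 17.63
ee_pos: [587.2, 300.4, 301.8]
ee_rot: [180.0, 0.0, -166.1]
force: [-1.0, 0.6, -0.5]
gripper_width: 15.5
```

Emit:
arm_command(
  series=[0,0,-0.04,0,0,0,0,0,-0.04,0,0,0,0,0,-0.04,0,0,0,0,0,-0.04,0,0,0,0,0,-0.04,0,0,0,0,0,-0.04,0,0,0,0,0,-0.04,0,0,0,0,0,-0.04,0,0,0,0,0,-0.04,0,0,0,0,0,-0.04,0,0,0,0,0,0,0,0,0,0,0,0,0,0,0],
)

```text
time_s: 18.63
ee_pos: [587.4, 299.6, 141.2]
ee_rot: [-180.0, -0.1, -166.1]
force: [0.3, -0.5, -0.4]
gripper_width: 15.9
```

```bash
python3 - <<'E'
from look import *
s=env.state(); print(s["time_s"],s["ee_pos"],s["ee_rot"],s["force"],s["torque"],s["gripper_width"])
look(8,(290,190,80,90),(310,170,90,80),8)
E
```

```text
18.6333 [587.36741425 299.63555606 141.2021541 ] [-1.79983033e+02 -1.11238172e-01 -1.66075444e+02] [ 0.2828825  -0.47741971 -0.3607767 ] [ 0.01522897 -0.02539962 -0.00044205] 15.865639858731129
```

View pics/scene8.png

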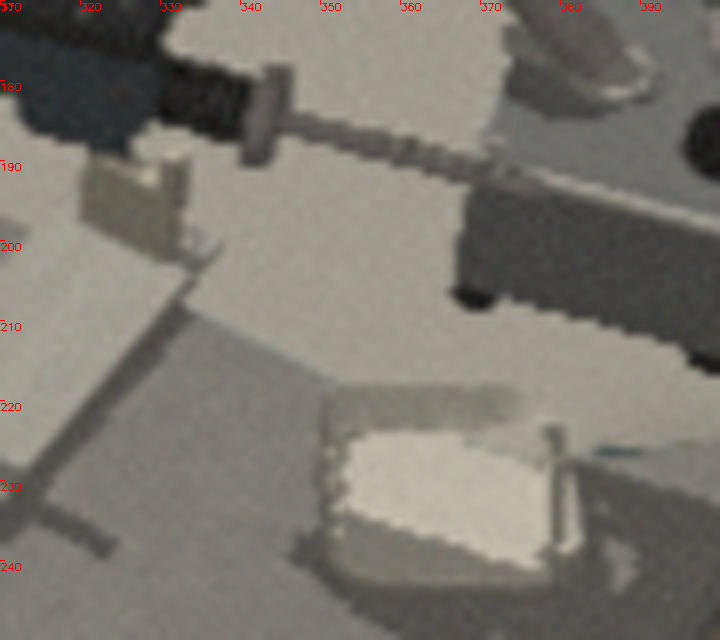

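View pics/top8.png

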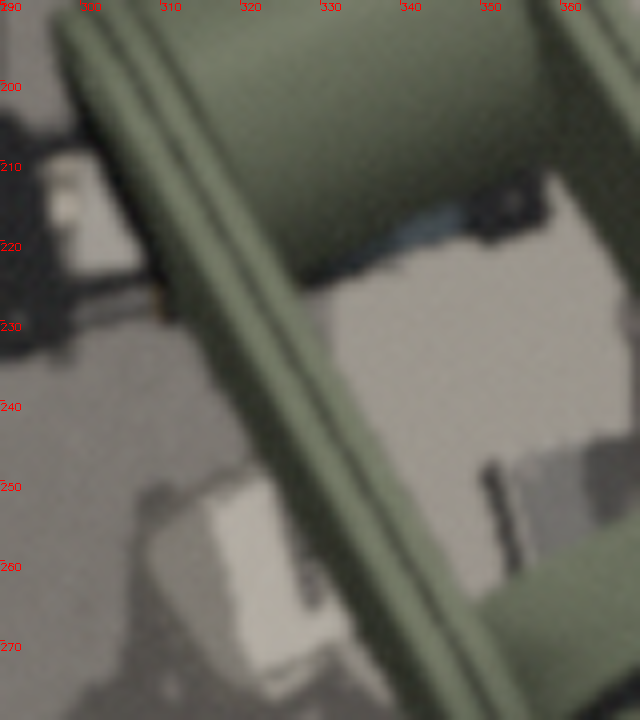

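```bash
python3 - <<'E'
from look import *
s=env.state(); S=load("scene8.npz"); f=S["frame"]
from scipy.spatial.transform import Rotation as R
Rt=R.from_euler('xyz',s["ee_rot"],degrees=True).as_matrix(); d=-Rt[:,0]; G=s["ee_pos"]-8*Rt[:,2]
for a in(54.5,95,134.5): print(a,(G-a*d).round(1),proj(S,G-a*d)+.5)
x,y,w,h,sc=335,170,60,40,13
im=cv2.resize(f[y:y+h,x:x+w,::-1],None,fx=sc,fy=sc,interpolation=cv2.INTER_CUBIC)
im=cv2.convertScaleAbs(im,alpha=1.5)
for a in(54.5,95,134.5):
    p=((proj(S,G-a*d)+.5-[x,y])*sc).astype(int); cv2.circle(im,tuple(map(int,p)),3,(0,0,255),1)
cv2.imwrite("pics/z8.png",im)
E
```

```text
54.5 [535.6 286.9 151. ] [342.9357519  184.34980149]
95 [496.3 277.1 150.9] [359.71959429 188.93299096]
134.5 [458.  267.6 150.8] [376.38738125 193.484489  ]
```

View pics/z8.png

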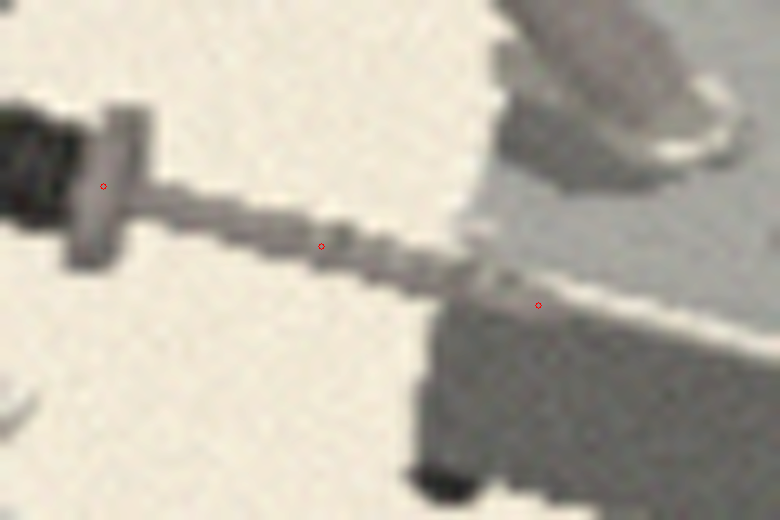

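The rod is level. The tip sits at about (378.5,193.4), some 3–5 mm further out than I assumed, so I'll correct for that while descending.

Emit:
arm_command(
  series=[0.0014,0.0004,-0.025,0,0,0,0.0014,0.0004,-0.025,0,0,0,0.0014,0.0004,-0.025,0,0,0,0.0014,0.0003,-0.025,0,0,0,0.0014,0.0003,-0.015,0,0,0,0,0,-0.01,0,0,0,0,0,0,0,0,0,0,0,0,0,0,0,0,0,0,0,0,0],
)

```text
time_s: 19.48
ee_pos: [591.2, 300.3, 92.3]
ee_rot: [180.0, 0.1, -166.1]
force: [-0.0, -0.1, -0.8]
gripper_width: 15.8
```

```bash
python3 - <<'E'
from look import *
s=env.state(); print(s["time_s"],s["ee_pos"],s["ee_rot"],s["force"],s["gripper_width"])
look(9,(290,230,60,50),(335,180,60,65),11)
S=load("scene9.npz")
from scipy.spatial.transform import Rotation as R
Rt=R.from_euler('xyz',s["ee_rot"],degrees=True).as_matrix(); d=-Rt[:,0]; G=s["ee_pos"]-8*Rt[:,2]
for a in (54.5,134.5,137.5,140): print(a,(G-a*d).round(1),proj(S,G-a*d)+.5)
E
```

```text
19.4833 [591.1674467  300.25866506  92.33871407] [ 1.79983518e+02  5.23196090e-02 -1.66091865e+02] [-0.03894435 -0.05539059 -0.75194677] 15.787284767867115
54.5 [538.3 287.2 100.3] [339.65468833 198.90897963]
134.5 [460.6 267.9 100.2] [371.84341886 207.94777616]
137.5 [457.7 267.2 100.2] [373.07259514 208.29293654]
140 [455.3 266.6 100.2] [374.09815205 208.58091932]
```

View pics/scene9.png

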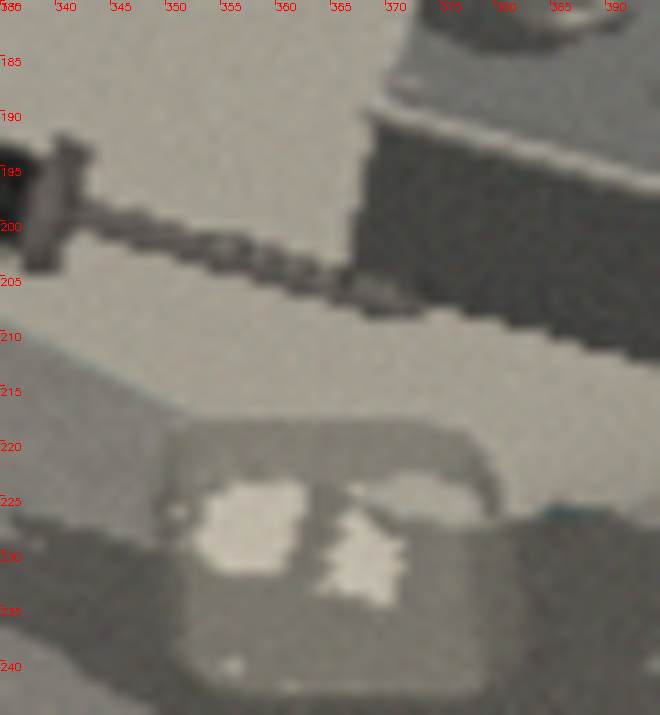

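View pics/top9.png

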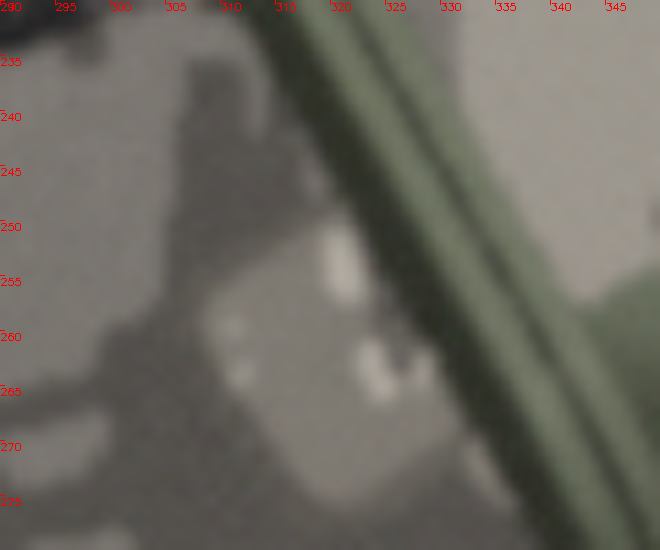

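```bash
python3 - <<'E'
from h import *
T=load("top0.npz");S=load("scene9.npz")
out=[]
for g,b in((T,(300,238,45,50)),(S,(343,210,48,50))):
    x,y,w,h=b;s=8
    f=cv2.resize(g["frame"][y:y+h,x:x+w,::-1],None,fx=s,fy=s,interpolation=cv2.INTER_CUBIC)
    l=cv2.cvtColor(f,cv2.COLOR_BGR2GRAY); f=cv2.cvtColor(cv2.createCLAHE(4,(4,4)).apply(l),cv2.COLOR_GRAY2BGR)
    out.append(f.copy())
    for z,col in((16,(0,0,255)),(0,(255,0,0))):
        P=[]
        for k in range(4):
            t=np.radians(-140)+np.pi/4+k*np.pi/2; p=proj(g,[459+58*np.cos(t),267.5+58*np.sin(t),z]); P.append(((p+.5-[x,y])*s).astype(int))
        cv2.polylines(f,[np.array(P)],True,col,1)
    out.append(f)
a=np.hstack(out[:2]);b=np.hstack(out[2:]);cv2.imwrite("pics/tr3.png",cv2.resize(np.vstack([a,b]),(744,800))[:, :]) 
cv2.imwrite("pics/tr3a.png",a);cv2.imwrite("pics/tr3b.png",b)
E
```

```text
Traceback (most recent call last):
ValueError: all the input array dimensions except for the concatenation axis must match exactly, but along dimension 1, the array at index 0 has size 720 and the array at index 1 has size 768
```

```bash
python3 - <<'E'
from h import *
T=load("top0.npz");S=load("scene9.npz")
for n,g,b in(("tr3a",T,(300,238,45,50)),("tr3b",S,(343,210,48,50))):
    x,y,w,h=b;s=8
    f=cv2.resize(g["frame"][y:y+h,x:x+w,::-1],None,fx=s,fy=s,interpolation=cv2.INTER_CUBIC)
    l=cv2.cvtColor(f,cv2.COLOR_BGR2GRAY); f=cv2.cvtColor(cv2.createCLAHE(4,(4,4)).apply(l),cv2.COLOR_GRAY2BGR)
    o=f.copy()
    for z,col in((16,(0,0,255)),(0,(255,0,0))):
        P=[]
        for k in range(4):
            t=np.radians(-140)+np.pi/4+k*np.pi/2; p=proj(g,[459+58*np.cos(t),267.5+58*np.sin(t),z]); P.append(((p+.5-[x,y])*s).astype(int))
        cv2.polylines(f,[np.array(P)],True,col,1)
    cv2.imwrite(f"pics/{n}.png",np.hstack([o,f]))
E
```

```text
(no output)
```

View pics/tr3a.png

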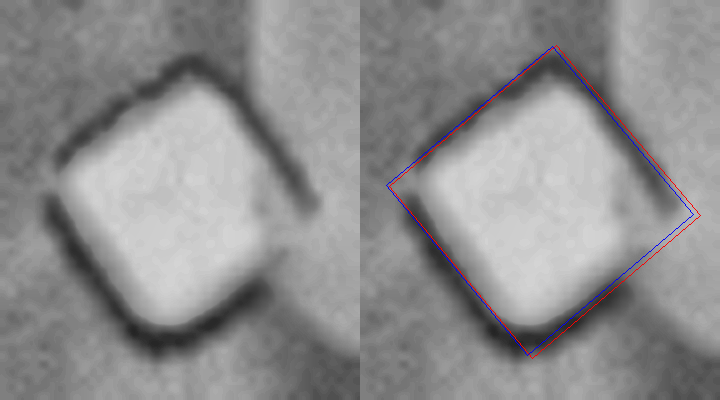

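View pics/tr3b.png

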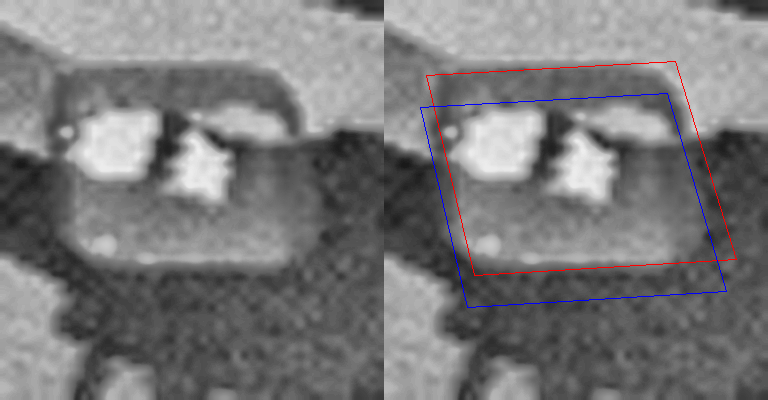

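The tray centre comes out at (459–460, 267–268), and the tip is at about (458, 267, 100), level with the marks up. I'll hold still briefly, check for drift and hand in.

Emit:
arm_command(
  series=[0.003,0,0,0,0,0,0,0,0,0,0,0,0,0,0,0,0,0,0,0,0,0,0,0,0,0,0,0,0,0,0,0,0,0,0,0,0,0,0,0,0,0,0,0,0,0,0,0,0,0,0,0,0,0,0,0,0,0,0,0],
)

```text
time_s: 20.42
ee_pos: [592.0, 300.1, 91.9]
ee_rot: [180.0, -0.0, -166.1]
force: [0.2, 1.4, -1.4]
gripper_width: 15.6
```

```bash
python3 - <<'E'
from look import *
s=env.state(); print(s["time_s"],s["ee_pos"],s["ee_rot"],s["qvel"].round(2),s["force"],s["gripper_width"])
look(10,(200,130,200,150),(240,130,180,130),4)
E
```

```text
20.4167 [591.98041421 300.12545565  91.85980417] [ 1.79994641e+02 -4.26171822e-03 -1.66084949e+02] [-0.03  0.05  0.05 -0.08  0.    0.04] [ 0.22231532  1.41997855 -1.36607559] 15.554028269625974
```

View pics/scene10.png

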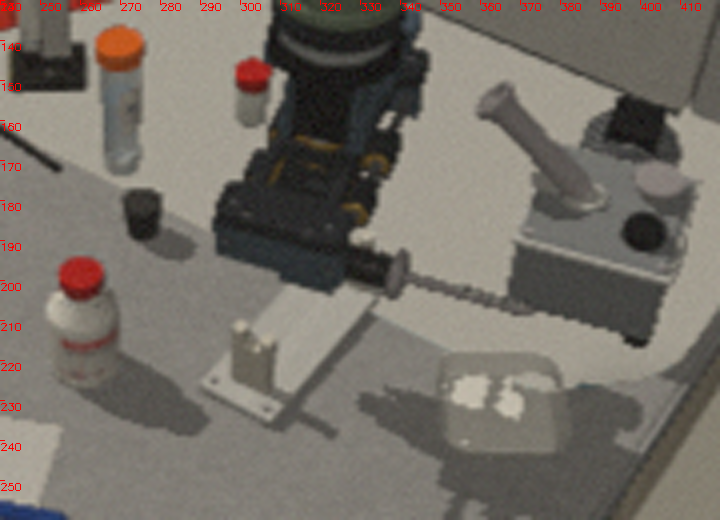

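The bottle (260,210), stopper (275,215), pot (303,152) and tray stand where they were, and the rod is level with its tip over the tray.

```bash
python3 -c "
from workcell import env
print(env.job_done())"
```

```text
the job is handed in; nothing more can be done
None
```

I checked the pump with the dipstick and handed the job in at about 20.4 s. The arm is still holding the rod level over the weighing tray.

- **Grasp:** I took the rod by the black handle and lifted it straight up. The gripper read about 15.6 mm on the 16 mm handle.
- **Insertion:** I pushed it down the guide tube with only a light touch until the collar stopped on the mouth. The push there was about 8 N, and the picture showed no gap. I paused a little over 1 s and drew the rod fully out, which the picture also showed.
- **Final hold:** The rod is level to within about 0.1° by the arm's reading, with the marks up. The tip is at about (458, 267, 100) mm, and I put the tray's centre at about (459, 268). In the last scene picture, the tray, pot, stopper and bottle are where they were.

Checks that disagreed or could not be made:
- **Tip position:** The camera put the tip 3–5 mm further out along the rod than I first assumed, so I moved the hand back about 3 mm.
- **Tray centre:** The two views differed by about 3 mm on where the tray's centre is.
- **Tube mouth:** It measured about 134 mm high from the two views, against the stated 138 mm. Where the collar stopped pointed to about 139 mm.
- **Top camera:** The arm hides the tip from the top camera in the final pose, so the last tip check rests on the scene camera and the arm's own readings.

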